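# Close up the board and ready the grater

## Task

Get the chopping board ready for grating: first push the board's loose end strip against the end of the big board until the two butt flush with no gap left anywhere along the join. Then draw the drum grater out of its sloping holder and hold it level, lying along the join and over the middle of it, about a hand's breadth (10 cm) clear of the wood; finish while still holding it there. Leave everything else where it stands.

Things in the scene. Friction and masses are not known exactly. Their poses are not given: they have to be found in the camera images.
- chopping_block: big beech chopping board, 300 (its x) x 440 (its y) x 40 mm high, lying flat and fixed on the worktop. Origin at the centre of its underside. Its +y end face, 220 mm from the origin, is the upright face that the end strip must butt against; seen from the robot it is the board's left end
- join_mid (a point): point on the board's top edge, 40 mm above the worktop, in the middle of its left (+y) end: the middle of the join. Axes as the board's: x runs along the join, y across it, away from the board. Wall cabinets hang 0.42 m above the worktop behind here, from about x = 0.63 m of the world on: keep the wrist on the near side of them
- strip_center (a point): centre (20 mm above the worktop) of the loose end strip, a plain beech bar 300 (its x) x 60 (its y) x 40 mm, about 0.5 kg, lying loose on the worktop to the left of the big board, a little askew, 30 to 70 mm off. It slides when pushed. Its -y face is to meet the board
- grater_holder: steel holder, fixed on the worktop to the left: a wooden foot 105 x 175 x 12 mm with a square steel sleeve, inside 58 mm, walls 4 mm, 90 mm deep with a closed lower end, that slopes upward at 25 degrees to the level towards the holder's +y (away from the robot). Only a tongue 24 mm wide and 4 mm thick runs on under the grater 80 mm past the mouth; the sides are free there. Origin at the centre of the foot's underside
- sleeve_mouth (a point): on the grater's axis at the mouth of the sleeve; axes as the holder's (y level, pointing up the slope seen from above)
- grater_center (a point): centre of the loose drum grater, a dark perforated round bar 52 mm thick and 270 mm long, 0.34 kg, that starts in the sleeve, its lower 90 mm inside, its centre 45 mm out of the mouth. Its y axis runs along the bar, upward and out of the sleeve; its z axis is square to the bar, upward. It is to be drawn out along its +y by at least 95 mm before it is turned
- garlic: garlic bulb, 56 mm, standing on the right half of the big board; not to be disturbed. Origin at its underside
- salt_shaker: salt shaker, 44 mm across, 90 mm high, standing on the right half of the big board; not to be disturbed. Origin at its underside
- spice_jar: spice jar with a dark cap, 41 mm across, 105 mm high, standing on the worktop behind the strip; not to be disturbed. Origin at its underside
- tumbler: clear drinking glass, 79 mm across, 90 mm high, standing on the worktop to the left of the holder; not to be disturbed. Origin at its underside

How it is judged (in metres and radians):
On the way, in this order (a step that is already met when the one before it is completed fails the run):
1. the end strip is butted flush against the big board (gap under 2.5 mm in the middle, faces within 0.013 rad of parallel) (y of strip_center in the frame of chopping_block between 0.245 and 0.2525 m and angle between the x axis of strip_center and the x axis of chopping_block, either way round below 0.013 rad and x of strip_center in the frame of chopping_block between -0.04 and 0.04 m), for 0.2 s.
2. the grater is drawn clear of its holder (distance between grater_center and sleeve_mouth above 0.14 m and contact force between drum_grater and grater_holder below 0.1 N and contact force between the fingers and drum_grater above 1 N), for 0.1 s.
At the end, for the whole second after the job is handed in: The strip meets the board, gap under 2.5 mm in the middle, faces within 0.013 rad of parallel; the gripper alone holds the grater still, within 0.15 rad of level and 0.2 rad of the join's direction, centre within 50 mm of the middle of the join seen from above, underside 50 to 180 mm above the wood (all of step 1 and height (world z) of grater_center between 0.116 and 0.246 m and horizontal distance between grater_center and join_mid below 0.05 m and angle between the y axis of grater_center and the x axis of chopping_block, either way round below 0.2 rad and angle between grater_center's own y axis and vertical between 1.4208 and 1.7208 rad and contact force between the fingers and drum_grater above 1 N and contact force between drum_grater and chopping_block below 0.1 N and contact force between drum_grater and end_strip below 0.1 N and contact force between drum_grater and grater_holder below 0.1 N and linear speed of drum_grater below 0.03 m/s); the arm keeps its last pose, push and grip.
It fails at once if the garlic is disturbed (shifted over 30 mm) (distance of garlic from where it was at the start of the episode above 0.03 m).
It fails at once if the salt shaker is disturbed (shifted over 30 mm) (distance of salt_shaker from where it was at the start of the episode above 0.03 m).
It fails at once if the spice jar is disturbed (shifted over 30 mm) (distance of spice_jar from where it was at the start of the episode above 0.03 m).
It fails at once if the tumbler is disturbed (shifted over 30 mm) (distance of tumbler from where it was at the start of the episode above 0.03 m).
It also fails if it takes over 56 s, if anything falls off the work surface, if the arm or the gripper's body presses on something with over 40 N, if the wrist force passes 120 N, or if a joint passes its speed limit or range.

## Robot

A 6-joint arm with a two-finger parallel gripper is mounted at the origin on a cart in front of the work surface, level with it; the furniture and walls round the work are solid. World frame = base frame: x ahead of the robot, y to its left, z up, the work surface at z = 0. Lengths are in mm, angles in degrees, forces in N, time in s.
With the tool pointing down it reaches from about 350 to 850 mm from the base axis. Payload 8.1 kg.
Tool frame: the origin (TCP) lies between the finger pads; the fingertips stand 22 mm ahead of it and the grasp point (between the pads) lies 3 mm ahead of it; z points along the fingers, y is the line along which they close (so a half turn about z gives the same grasp; the last joint's range is limited). The gripper opens to 85 mm and grips with 20 to 120 N. Pads are 22 mm wide; open, the fingers measure 114 mm over their backs; the gripper's body (76 mm by 85 mm) begins 54 mm behind the grasp point. The pads swing forward as they close: fully open they stand 13 mm farther back than shut.
Start: joints at [-72.903, 7.471, 85.268, -0, 87.261, -4.893], TCP at [224.688, -556.346, 253.292] pointing down, gripper open.
Joint ranges: [-169.43, 169.43], [-51.17, 129.36], [1.28, 143.12], [-76.62, 256.62], [0, 156.53], [-152.29, 152.29]. Speed limits (degrees/s): [136.94, 136.94, 159.86, 180, 180, 180].

## Interface

Orientations are given as [roll, pitch, yaw] about the fixed x, y, z axes, in that order (R = Rz(yaw) Ry(pitch) Rx(roll)).
In Python, from bench import sense, snapshot, calibration, hand_in gives the robot as it stands.
- The arm moves only by the shell command python3 -m crank 'ROWS' [FORCE]. ROWS is JSON, a list of rows, each a list of 5 numbers: the shift along the tool's x, y, z in cm, then the turn about the tool's z in rad, then the finger opening in cm, from 0 to 8.54. A call has 1 to 20 rows; each row is the pose to reach, as a shift and turn from the pose commanded when the call began, along the tool's axes at that moment; what a row does not reach only later rows make up. A row lasts 1/10 s, in which the tool goes at most 50 mm and 8.59 degrees, less where a joint would pass 70% of its speed; a pose out of reach is approached as far as the arm can. A call with a gripper value outside its range is refused whole. The fingers move at their own pace and stop on an object; FORCE is the grip in N (left out, the last holds). Time passes only in rows, so rows that repeat a pose let the fingers close. It gives the time, the measured TCP pose, the force, the opening and the grip force at its end, in the units of the state.
- sense(): the state, without advancing time (a new reading comes with each control period).
- snapshot(name): name is "scene" or "side" or "wrist"; returns (picture, depth): 420x560x3 uint8, red, green, blue; 420x560 float32, mm along the optical axis (not along the pixel's ray), 0 where there is no reading.
- calibration(name): a dict with "fovy" (degrees; the focal length in pixels is half the picture's height over the tangent of half this angle, whatever the lens; pixels are square), "cx", "cy" (the principal point, pixels), "rvec" (rotation vector, rad) and "tvec" (3), from world to camera coordinates, as OpenCV has them; the wrist camera has in their place "tool_from_camera" (4x4, takes a point from camera to tool coordinates, whose origin is the TCP and whose axes are the flange's). Camera axes: x right, y down, z forward; pixel columns grow to the right and rows downward; lengths in mm; the calibration is good to about 2 mm. A picture is of the moment at which its call begins: read the wrist's pose just before it. calibration takes no time and is no camera call.
- hand_in(): hands the job in; it is judged then, once.
The state is a dict: "time": time; "joint_pos": joint angles; "qd": joint speeds; "joint_efforts": joint torques, N m; "tool_pos": TCP position; "tcp_rot": TCP orientation; "ft_force": force on the tool from outside, world axes, zero at the start; "wrist_torque": the same for the moment, N m; "finger_gap": finger opening in mm; "grip_force": force on a finger pad.
Only numpy, scipy, OpenCV 4.12 (cv2) and the standard library are available. Lean on these libraries where they do the work, as an engineer would, in place of code of your own. Each camera call takes 0.05 s, during which the arm holds its last target. There are 200 camera calls.

## Working session

There is one attempt and no reset: what is moved stays moved. The work goes in short steps, Python scripts to look and compute and a shell command to move; the robot and the scene stay as the last step left them, time stands still between calls to the robot, and variables do not carry over. Pictures are saved under pics/ and viewed, at most 10 in all, crops included, and the job is handed in when it is done.

```bash
mkdir -p pics; ls
cat > h.py <<'E'
import numpy as np,cv2
from bench import sense,snapshot,calibration
from scipy.spatial.transform import Rotation as R
def cam(name,s=None):
    c=calibration(name)
    if 'rvec' in c:
        M=np.eye(4);M[:3,:3]=cv2.Rodrigues(np.array(c['rvec'],float))[0];M[:3,3]=c['tvec'];M=np.linalg.inv(M)
    else:
        T=np.eye(4);T[:3,:3]=R.from_euler('xyz',s['tcp_rot'],degrees=True).as_matrix();T[:3,3]=s['tool_pos']
        M=T@np.array(c['tool_from_camera'])
    return 210/np.tan(np.radians(c['fovy'])/2),c['cx'],c['cy'],M
def shot(name,fn):
    s=sense();p,d=snapshot(name);f,cx,cy,M=cam(name,s)
    v,u=np.mgrid[:420,:560];P=np.stack([(u-cx)/f*d,(v-cy)/f*d,d],-1)@M[:3,:3].T+M[:3,3];P[d==0]=np.nan
    cv2.imwrite('pics/'+fn+'.png',p[:,:,::-1]);np.save(fn+'.npy',P);return p,P
E
python3 - <<'E'
from h import *
print(sense())
for n in('scene','side'):
    p,P=shot(n,n);print(cam(n)[3].round(2))
E
```

```text
pics
{'time': 0.0, 'joint_pos': array([-7.29032916e+01,  7.51502764e+00,  8.53307049e+01, -3.77462341e-03,
        8.72622157e+01, -4.89221908e+00]), 'qd': array([ 0.13781207, -0.09928045,  0.00483093, -0.053542  ,  0.02976247,
       -0.00096442]), 'joint_efforts': array([ 1.76605199e-04, -5.69394958e+01, -5.00551736e+01, -1.55789990e-04,
        1.50359992e-02, -3.96738983e-06]), 'tool_pos': array([ 224.50947095, -555.84707635,  252.23158095]), 'tcp_rot': array([-1.79892124e+02, -5.44976085e-03,  2.19891062e+01]), 'ft_force': array([-0.0384514 , -0.22113249,  0.3345053 ]), 'wrist_torque': array([0.02222671, 0.02570901, 0.04354289]), 'grip_force': 0.0, 'finger_gap': 85.55550300954079}
[[ 1.00000e+00 -6.00000e-02  7.00000e-02  4.42980e+02]
 [-9.00000e-02 -5.70000e-01  8.10000e-01 -1.56997e+03]
 [-1.00000e-02 -8.20000e-01 -5.80000e-01  1.22685e+03]
 [ 0.00000e+00  0.00000e+00  0.00000e+00  1.00000e+00]]
[[ 1.00000e+00 -4.00000e-02  5.00000e-02  5.22610e+02]
 [-6.00000e-02 -5.00000e-01  8.60000e-01 -1.27562e+03]
 [-1.00000e-02 -8.60000e-01 -5.00000e-01  8.62590e+02]
 [ 0.00000e+00  0.00000e+00  0.00000e+00  1.00000e+00]]
```

View pics/scene.png

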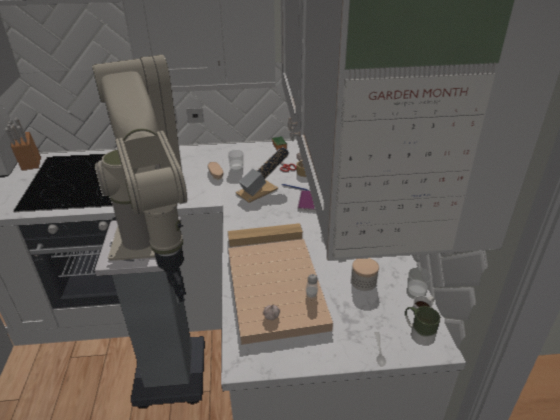

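View pics/side.png

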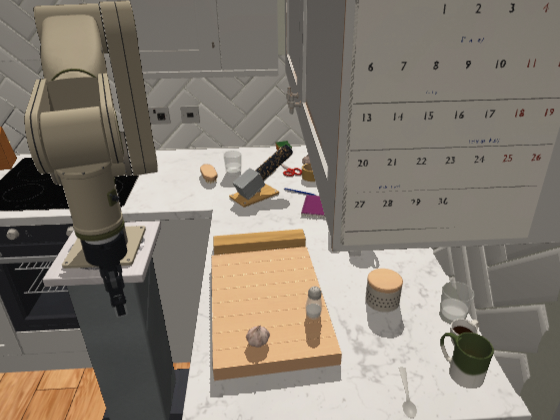

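The scene view shows the board (corners about (228,250), (300,245), (325,330), (240,345)) and the strip along its far end (230-302, 235). The grater in its holder is at about (265,172) in scene and (262,172) in side, and the tumbler at (233,162). Next I'll fit geometry from the depth.

Run:
```python
from h import *
for n,boxes in (('side',{'holder':(225,140,325,215)}),('scene',{'holder':(235,140,320,205)})):
    P=np.load(n+'.npy');img=cv2.imread(f'pics/{n}.png')
    z=P[...,2];m=((z>33)&(z<47)&(P[...,0]>200)&(P[...,0]<800)&(P[...,1]>-500)&(P[...,1]<400)).astype(np.uint8)
    k,l,st,_=cv2.connectedComponentsWithStats(m,connectivity=4)
    for i in range(1,k):
        if st[i,4]>150:
            q=P[l==i];r=cv2.minAreaRect(q[:,:2].astype(np.float32));print(n,st[i],r,cv2.boxPoints(r).round(0).tolist(),q[:,2].mean())
    x0,y0,x1,y1=boxes['holder']
    Q=P[y0:y1,x0:x1];C=img[y0:y1,x0:x1].max(-1)
    dm=(C<70)&(Q[...,2]>40)
    q=Q[dm];c=np.median(q,0);q=q[np.linalg.norm(q-c,axis=1)<200]
    c=q.mean(0);w=np.linalg.svd(q-c,full_matrices=False)[2];t=(q-c)@w[0];print('grater',len(q),c,w[0],np.percentile(t,[1,99]))
    big=cv2.resize(img[y0-10:y1+10,x0-10:x1+10],None,fx=5.5,fy=5.5,interpolation=cv2.INTER_CUBIC)
    if n=='side':cv2.imwrite('pics/crop.png',big);print(big.shape)
    # table objects heights
    m=((z>15)&(z<160)&(P[...,0]>250)&(P[...,0]<900)&(P[...,1]>-400)&(P[...,1]<800)).astype(np.uint8)
    k,l,st,_=cv2.connectedComponentsWithStats(m,connectivity=4)
    for i in range(1,k):
        if st[i,4]>40:
            q=P[l==i];print(st[i],np.percentile(q,3,axis=0).round(),np.percentile(q,97,axis=0).round())
```

```text
side [213 229  93  19 970] ((508.78533935546875, -41.90946960449219), (299.12847900390625, 67.4133071899414), 4.062161445617676) [[357.0, -19.0], [362.0, -86.0], [660.0, -65.0], [656.0, 2.0]] 36.65777409707693
side [ 211  247  126  100 9320] ((525.0355224609375, -313.76361083984375), (300.7098388671875, 397.37335205078125), 4.68177604675293) [[359.0, -128.0], [391.0, -524.0], [691.0, -500.0], [659.0, -103.0]] 37.185593208077
grater 540 [562.88556197 345.32894349 114.3999378 ] [-0.71850228 -0.54495177 -0.43218289] [-108.36139311  158.58184458]
(522, 660, 3)
[ 232  141   61   58 1185] [430. 256.  26.] [644. 770. 153.]
[223 151  18  22 344] [368. 498.  19.] [435. 580.  85.]
[302 155  12  24 180] [700. 420.  16.] [742. 589.  45.]
[200 164  17  18 220] [265. 426.  19.] [332. 554.  36.]
[ 213  229   93   23 1401] [368. -79.  17.] [649. -13.  40.]
[ 211  247  109   70 6217] [ 380. -393.   34.] [ 653. -130.   40.]
[ 366  269   37   40 1214] [ 803. -379.   19.] [ 886. -298.   81.]
[321 294   7  17  57] [ 670. -398.   34.] [ 681. -339.   39.]
scene [227 223  75  19 746] ((509.605224609375, -40
[... 270 characters left out ...]
31), 4.677360534667969) [[359.0, -123.0], [392.0, -521.0], [692.0, -497.0], [659.0, -98.0]] 40.434704049836164
grater 471 [551.64904695 334.81143069 109.97965391] [-0.68200375 -0.5737996  -0.45345882] [-127.31726198  138.43348398]
[271 137  16  12 138] [605. 702.  17.] [675. 794.  43.]
[227 150  16  20 274] [368. 498.  20.] [436. 587.  92.]
[238 151  51  45 807] [427. 258.  24.] [630. 395. 154.]
[296 152   9  23 116] [699. 424.  16.] [735. 595.  52.]
[207 162  16  17 190] [265. 430.  23.] [332. 555.  43.]
[ 227  223   75   22 1002] [369. -77.  17.] [649. -10.  46.]
[ 228  239   88   60 4058] [ 379. -392.   35.] [ 654. -126.   46.]
[351 258  28  31 709] [ 803. -378.   19.] [ 887. -298.   86.]
```

View pics/crop.png

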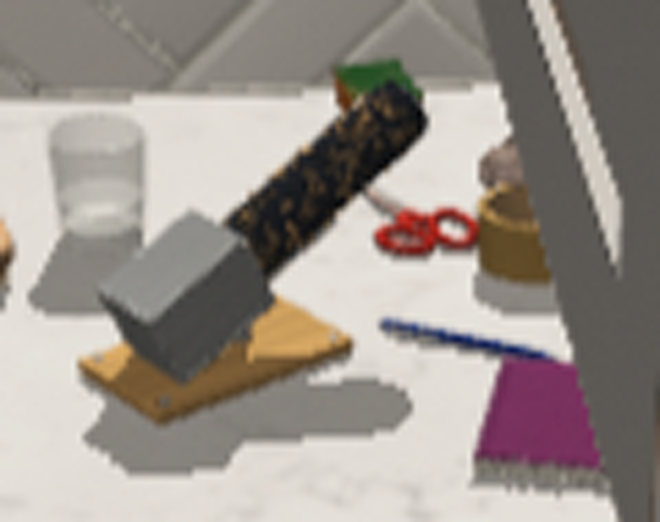

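The crop shows the grater sloping up and right from the sleeve mouth, which sits at about crop (240,235). The tumbler is to its left at (95,170), and the cabinet edge is on the right. Next I'll find the cabinet's extent and work out the first move.

```bash
cat >> h.py <<'E'
def to(target,yaw):
    s=sense();Rm=R.from_euler('xyz',s['tcp_rot'],degrees=True).as_matrix()
    d=Rm.T@(np.array(target)-s['tool_pos'])/10
    cur=s['tcp_rot'][2];t=(cur-yaw+180)%360-180
    print('row',d.round(2),'turn',round(np.radians(t),3),'t',round(s['time'],2),'pos',s['tool_pos'].round(1),s['tcp_rot'].round(1),'F',s['ft_force'].round(1),'gap',round(s['finger_gap'],1))
E
python3 - <<'E'
from h import *
print(np.round(calibration('wrist')['tool_from_camera'],2),calibration('wrist')['fovy'])
for n in('scene','side'):
    P=np.load(n+'.npy').reshape(-1,3)
    for y in range(-400,800,100):
        q=P[(P[:,2]>400)&(P[:,2]<800)&(P[:,0]>450)&(abs(P[:,1]-y)<50)]
        if len(q)>20:print(n,y,np.percentile(q[:,0],[1,50]).round(),np.percentile(q[:,2],1).round(),len(q))
to([490,20,330],94.6)
E
```

```text
[[  -0.     -0.97   -0.26   66.02]
 [   1.     -0.     -0.     -0.37]
 [   0.     -0.26    0.97 -120.37]
 [   0.      0.      0.      1.  ]] 67.3889287540334
scene -400 [634. 643.] 452.0 771
scene -300 [634. 643.] 451.0 647
scene -200 [633. 643.] 452.0 787
scene -100 [606. 634.] 452.0 466
scene 0 [603. 634.] 452.0 284
scene 100 [633. 643.] 453.0 253
scene 200 [633. 643.] 453.0 294
scene 300 [633. 643.] 451.0 283
scene 400 [633. 642.] 457.0 362
scene 500 [452. 534.] 428.0 1742
scene 600 [452. 530.] 419.0 1591
side -400 [633. 643.] 446.0 1269
side -300 [633. 643.] 448.0 916
side -200 [633. 642.] 449.0 1067
side -100 [603. 633.] 446.0 575
side 0 [601. 633.] 446.0 294
side 100 [633. 642.] 452.0 165
side 200 [633. 642.] 453.0 268
side 300 [633. 642.] 444.0 195
side 400 [632. 640.] 450.0 328
side 500 [452. 531.] 419.0 2121
side 600 [452. 529.] 413.0 1105
row [ 46.18 -43.47  -7.69] turn -1.267 t 0.1 pos [ 224.5 -555.9  252.3] [-179.9   -0.    22. ] F [ 0.3  0.1 -0.2] gap 85.5
```

```bash
python3 -m crank '[[46.2,-43.5,-7.7,-1.267,8.5],[46.2,-43.5,-7.7,-1.267,8.5],[46.2,-43.5,-7.7,-1.267,8.5],[46.2,-43.5,-7.7,-1.267,8.5],[46.2,-43.5,-7.7,-1.267,8.5],[46.2,-43.5,-7.7,-1.267,8.5],[46.2,-43.5,-7.7,-1.267,8.5],[46.2,-43.5,-7.7,-1.267,8.5],[46.2,-43.5,-7.7,-1.267,8.5],[46.2,-43.5,-7.7,-1.267,8.5],[46.2,-43.5,-7.7,-1.267,8.5],[46.2,-43.5,-7.7,-1.267,8.5],[46.2,-43.5,-7.7,-1.267,8.5],[46.2,-43.5,-7.7,-1.267,8.5],[46.2,-43.5,-7.7,-1.267,8.5],[46.2,-43.5,-7.7,-1.267,8.5],[46.2,-43.5,-7.7,-1.267,8.5],[46.2,-43.5,-7.7,-1.267,8.5]]'
python3 - <<'E'
from h import *
p,P=shot('wrist','w1')
to([490,20,330],94.6);print(sense()['joint_pos'].round(1))
z=P[...,2];m=((z>32)&(z<48)).astype(np.uint8)
k,l,st,_=cv2.connectedComponentsWithStats(m,connectivity=4)
for i in range(1,k):
    if st[i,4]>1000:
        q=P[l==i];r=cv2.minAreaRect(q[:,:2].astype(np.float32));print(st[i],r,cv2.boxPoints(r).round(1).tolist(),q[:,2].mean())
print(np.nanmedian(z[(z<20)&(z>-20)]))
E
```

```text
time: 1.9
tool_pos: [489.9, 19.0, 330.2]
tcp_rot: [-180.0, 0.0, 94.5]
ft_force: [0.1, -0.2, -0.7]
finger_gap: 85.1
grip_force: 0.0
row [0.09 0.01 0.03] turn -0.002 t 1.95 pos [490.   19.1 330.3] [180.    0.   94.5] F [ 0.2 -0.1 -0.2] gap 85.1
[ -3.8 -10.8  95.2  -0.   95.6  -8.2]
[ 179  197  222   45 9303] ((511.0899353027344, -36.91857147216797), (299.7435302734375, 61.00506591796875), 3.766968011856079) [[359.5, -16.299999237060547], [363.5, -77.19999694824219], [662.5999755859375, -57.5], [658.5999755859375, 3.4000000953674316]] 39.577746155978524
[  183   271   202    93 15444] ((517.371826171875, -191.7782440185547), (300.1734619140625, 154.3291778564453), 4.291347026824951) [[361.8999938964844, -126.0999984741211], [373.5, -280.0], [672.7999877929688, -257.5], [661.2999877929688, -103.5999984741211]] 39.64891861295907
-0.04722945096594344
```

View pics/w1.png

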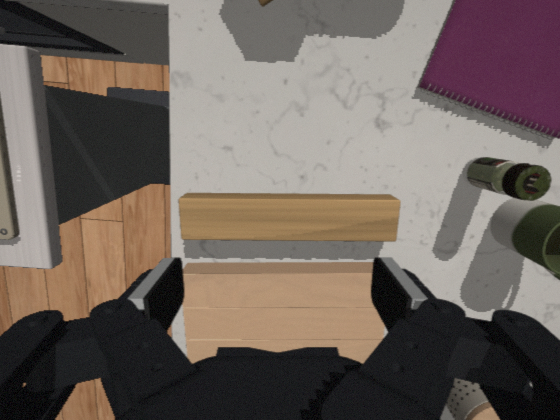

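The wrist view shows the strip clear of the board, spanning (180-398, 195-240), with the board edge at v≈262. The jar is far to the right, at about (510,178). I'll go down behind the strip with open fingers and push squarely.

```bash
python3 -m crank '[[0.5,1.6,5,0.0,8.5],[0.6,1.7,10,0.0,8.5],[0.6,1.7,15,0.0,8.5],[0.6,1.7,20,0.0,8.5],[0.6,1.7,25,0,8.5],[0.6,1.7,28.0,0,8.5],[0.6,1.7,30.2,0,8.5],[0.6,1.7,30.2,0,8.5]]'
python3 -m crank '[[-1,0,0,0,8.5],[-2,0,0,0,8.5],[-2.5,0,0,0,8.5],[-3,0,0,0,8.5],[-3.5,0,0,0,8.5],[-4,0,0,0,8.5],[-4.5,0,0,0,8.5],[-5,0,0,0,8.5],[-5.5,0,0,0,8.5],[-5.8,0,0,0,8.5],[-6.1,0,0,0,8.5],[-6.1,0,0,0,8.5]]'
python3 - <<'E'
from h import *
to([511.5-71*.078,-115+71*.997,28],94.5)
E
```

```text
time: 2.75
tool_pos: [503.3, 26.9, 24.6]
tcp_rot: [-179.6, -0.1, 94.5]
ft_force: [-0.6, 0.1, 0.1]
finger_gap: 85.1
grip_force: 0.0
time: 3.95
tool_pos: [513.2, -33.6, 30.4]
tcp_rot: [179.8, -0.0, 94.5]
ft_force: [-0.1, 4.6, 4.5]
finger_gap: 85.1
grip_force: 2.5
row [-1.   -0.81  0.24] turn 0.001 t 3.95 pos [513.2 -33.6  30.4] [179.8  -0.   94.5] F [-0.1  4.6  4.5] gap 85.1
```

```bash
python3 -m crank '[[-0.3,0,0,0,8.5],[-0.6,0,0,0,8.5],[-0.8,0,0,0,8.5],[-0.9,0,0,0,8.5],[-0.9,0,0,0,8.5]]';python3 -m crank '[[-0.1,0,0,0,8.5],[-0.2,0,0,0,8.5],[-0.2,0,0,0,8.5]]'
```

```text
time: 4.45
tool_pos: [513.9, -42.3, 30.4]
tcp_rot: [179.8, -0.0, 94.6]
ft_force: [0.8, 5.4, 5.2]
finger_gap: 85.1
grip_force: 3.2
time: 4.75
tool_pos: [514.0, -44.1, 30.4]
tcp_rot: [179.8, -0.1, 94.6]
ft_force: [-1.1, 6.1, 4.4]
finger_gap: 85.0
grip_force: 3.5
```

```bash
python3 -m crank '[[-0.2,0,0,0,8.5],[-0.3,0,0,0,8.5],[-0.3,0,0,0,8.5]]';python3 -m crank '[[-0.2,0,0,0,8.5],[-0.3,0,0,0,8.5],[-0.3,0,0,0,8.5]]'
```

```text
time: 5.05
tool_pos: [514.0, -45.9, 30.4]
tcp_rot: [179.8, -0.2, 94.6]
ft_force: [-2.3, 14.1, 7.8]
finger_gap: 85.0
grip_force: 7.0
time: 5.35
tool_pos: [514.0, -46.1, 30.4]
tcp_rot: [179.8, -0.4, 94.6]
ft_force: [-4.1, 29.4, 11.8]
finger_gap: 85.0
grip_force: 14.9
```

```bash
python3 -m crank '[[1,0,0,0,8.5],[3,0,0,0,8.5],[5,0,0,0,8.5],[8,0,-5,0,8.5],[8,0,-10,0,8.5],[8,0,-15,0,8.5],[8,0,-20,0,8.5],[8,0,-20,0,8.5],[8,0,-20,0,8.5]]'
python3 - <<'E'
from h import *
p,P=shot('wrist','w2')
to([480,220,300],40)
z=P[...,2]
g=cv2.cvtColor(p,cv2.COLOR_RGB2GRAY)
for lo,hi in((32,48),):
    m=((z>lo)&(z<hi)&(P[...,1]>-150)).astype(np.uint8)
    k,l,st,_=cv2.connectedComponentsWithStats(m,connectivity=4)
    for i in range(1,k):
        if st[i,4]>1000:
            q=P[l==i];r=cv2.minAreaRect(q[:,:2].astype(np.float32));print(st[i],r,cv2.boxPoints(r).round(1).tolist())
ys,xs=np.where((z>32)&(z<48));print(xs.min(),xs.max(),ys.min(),ys.max())
y0=max(0,ys.min()-10);c=p[y0:y0+100,xs.min()-15:xs.min()+245,::-1]
a=cv2.resize(c,None,fx=3,fy=3,interpolation=cv2.INTER_CUBIC)
cv2.imwrite('pics/join.png',a)
E
```

```text
time: 6.25
tool_pos: [508.5, 28.8, 232.2]
tcp_rot: [179.6, 0.1, 94.6]
ft_force: [0.6, 0.2, -1.0]
finger_gap: 85.1
grip_force: 0.0
row [19.26 -1.17 -7.07] turn 0.952 t 6.3 pos [507.1  28.9 229.5] [179.8   0.   94.6] F [-0.4 -0.1 -0.7] gap 84.8
[  168   266   220    85 15235] ((523.6859741210938, -98.352294921875), (103.27883911132812, 251.13218688964844), 89.99996185302734) [[398.1000061035156, -150.0], [649.2999877929688, -150.0], [649.2999877929688, -46.70000076293945], [398.1000061035156, -46.70000076293945]]
136 559 176 363
```

View pics/join.png

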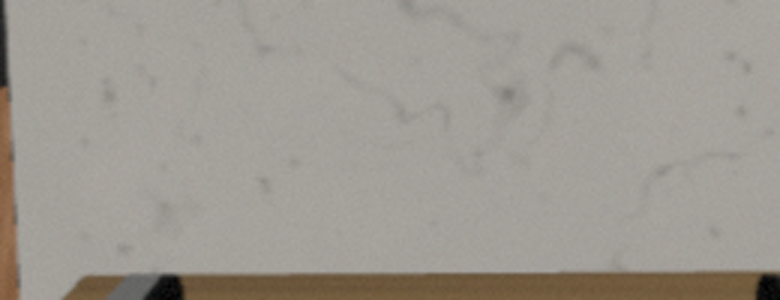

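That crop shows only worktop, with the strip's far edge at the bottom. I'll crop lower down.

Run:
```python
import cv2
a=cv2.imread('pics/w2.png')[255:400,130:420];cv2.imwrite('pics/join2.png',cv2.resize(a,None,fx=2.7,fy=2.7,interpolation=cv2.INTER_CUBIC))
```

```text
(no output)
```

View pics/join2.png

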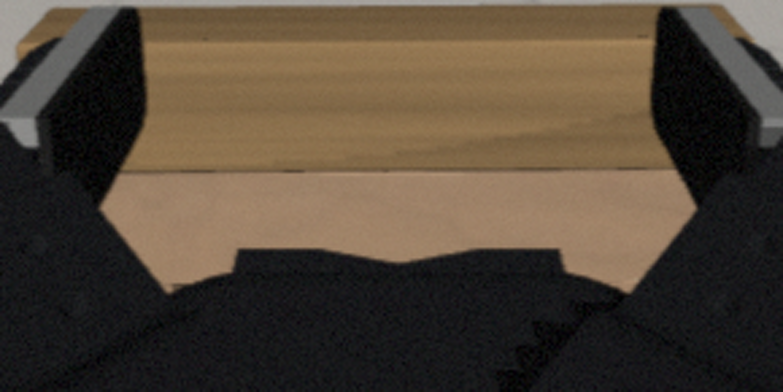

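The strip and board meet along a thin line at v≈170 with no wedge-shaped gap, so the join looks flush. On to the grater.

Run:
```python
from h import *
to([490,280,310],40)
```

```text
row [25.16  0.31 -8.07] turn 0.952 t 6.3 pos [507.1  28.9 229.5] [179.8   0.   94.6] F [-0.4 -0.1 -0.7] gap 84.8
```

```bash
python3 -m crank '[[2,0.3,-4.5,0.2,8.5],[5,0.3,-8.1,0.4,8.5],[25.2,0.3,-8.1,0.952,8.5],[25.2,0.3,-8.1,0.952,8.5],[25.2,0.3,-8.1,0.952,8.5],[25.2,0.3,-8.1,0.952,8.5],[25.2,0.3,-8.1,0.952,8.5],[25.2,0.3,-8.1,0.952,8.5],[25.2,0.3,-8.1,0.952,8.5],[25.2,0.3,-8.1,0.952,8.5]]'
python3 - <<'E'
from h import *
p,P=shot('wrist','w3');print(sense()['joint_pos'].round(1))
z=P[...,2]
hsv=p.max(-1)
m=(z>60)&(z<185)&(P[...,0]>440)&(P[...,1]>240)&(P[...,1]<470)&(P[...,0]<680)
print(m.sum())
v,u=np.mgrid[:420,:560]
q=P[m];print(u[m].min(),u[m].max(),v[m].min(),v[m].max())
np.save('m.npy',m)
# cylinder+sleeve top ridge: highest points per along-axis bin
E
```

```text
time: 7.3
tool_pos: [489.3, 279.5, 308.0]
tcp_rot: [-180.0, 0.1, 40.1]
ft_force: [-0.4, -0.1, -0.5]
finger_gap: 84.9
grip_force: 0.0
[24.5  1.  86.4 -0.  92.7 74.5]
12770
218 289 0 227
```

View pics/w3.png

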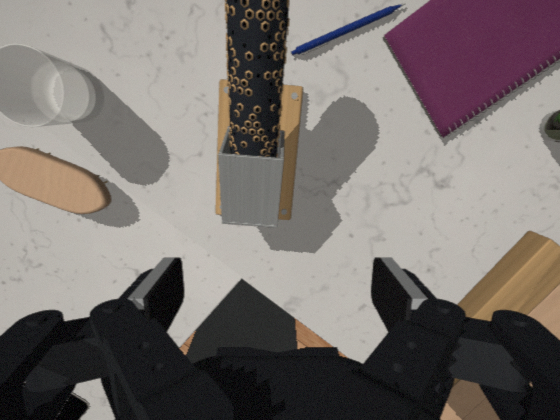

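The sleeve top is at (220-285, 145-225). The grater's axis runs from about (253,150) up to (258,0), and the tumbler is at (45,90), well clear. I'll fit a cylinder of radius 26.

Run:
```python
from h import *
from scipy.optimize import least_squares
P=np.load('w3.npy')
z=P[...,2];v,u=np.mgrid[:420,:560]
q=P[(v<128)&(v>2)&(u>228)&(u<286)&(z>70)]
def ax(a):
    d=np.array([np.cos(a[2])*np.cos(a[3]),np.cos(a[2])*np.sin(a[3]),np.sin(a[2])]);return d
p0=q.mean(0)
def f(a):
    c=p0+a[0]*np.array([-np.sin(a[3]),np.cos(a[3]),0])+a[1]*np.array([0,0,1]);return np.linalg.norm(np.cross(q-c,ax(a)),axis=1)-26
r=least_squares(f,[0,-20,np.radians(25),np.radians(40)],loss='soft_l1')
a=r.x;c=p0+a[0]*np.array([-np.sin(a[3]),np.cos(a[3]),0])+a[1]*np.array([0,0,1]);d=ax(a)
print('slope,az',np.degrees(a[2:]),np.abs(f(a)).mean())
# sleeve top edge of mouth: points on sleeve top
s=P[(v>165)&(v<218)&(u>228)&(u<276)]
n=np.linalg.svd(s-s.mean(0),full_matrices=False)[2][2];print('sleeve n',n)
s=P[(v>135)&(v<235)&(u>240)&(u<265)]
# radial distance above axis
nn=np.cross(d,np.cross([0,0,1],d));nn/=np.linalg.norm(nn)
h=(s-c)@nn;t=(s-c)@d
b=(h>29)&(h<38);print('h',np.median(h[b]),'t range of sleeve',np.percentile(t[b],[1,99]))
tm=np.percentile(t[b],99.5)
mouth=c+d*tm;cen=mouth+45*d
print('mouth',mouth.round(1),'centre',cen.round(1),d.round(3))
```

```text
slope,az [25.02542882 35.40416034] 0.593634423181257Traceback (most recent call last):
  File "<stdin>", line 16, in <module>
    u, s, vh = gufunc(a, signature=signature)
               ~~~~~~^^^^^^^^^^^^^^^^^^^^^^^^
    raise LinAlgError("SVD did not converge")
numpy.linalg.LinAlgError: SVD did not converge
```

Run:
```python
from h import *
from scipy.optimize import least_squares
P=np.load('w3.npy')
z=P[...,2];v,u=np.mgrid[:420,:560]
q=P[(v<128)&(v>2)&(u>228)&(u<286)&(z>70)]
def ax(a): return np.array([np.cos(a[2])*np.cos(a[3]),np.cos(a[2])*np.sin(a[3]),np.sin(a[2])])
p0=q.mean(0)
C=lambda a:p0+a[0]*np.array([-np.sin(a[3]),np.cos(a[3]),0])+a[1]*np.array([0,0,1])
f=lambda a:np.linalg.norm(np.cross(q-C(a),ax(a)),axis=1)-26
a=least_squares(f,[0,-20,.43,.65],loss='soft_l1').x;c=C(a);d=ax(a)
nn=np.cross(d,np.cross([0,0,1],d));nn/=np.linalg.norm(nn)
s=P[(v>135)&(v<235)&(u>240)&(u<265)&(z>0)]
h=(s-c)@nn;t=(s-c)@d
b=(h>29)&(h<38);print('h',np.median(h[b]),'t range',np.percentile(t[b],[1,99.5]))
mouth=c+d*np.percentile(t[b],99.5)
for e in(0,30,45):print(e,(mouth+e*d).round(1))
g=mouth+38*d
to(g+[0,0,110],35.4);to(g+[0,0,3],35.4)
```

```text
h 36.0871668465097 t range [-163.43265666  -70.9821856 ]
0 [512.6 332.2  78.9]
30 [534.7 347.9  91.6]
45 [545.8 355.8  97.9]
row [ 8.61 -2.28 10.33] turn 0.081 t 7.35 pos [489.5 279.4 308.4] [-1.8e+02  1.0e-01  4.0e+01] F [ 0.1 -0.5 -0.1] gap 85.1
row [ 8.62 -2.28 21.03] turn 0.081 t 7.35 pos [489.5 279.4 308.4] [-1.8e+02  1.0e-01  4.0e+01] F [ 0.1 -0.5 -0.1] gap 85.1
```

Run:
```python
from h import *
for n in('side','scene'):
    P=np.load(n+'.npy').reshape(-1,3);P=P[~np.isnan(P[:,0])]
    for zz in range(220,800,40):
        q=P[(abs(P[:,2]-zz)<20)&(np.hypot(P[:,0]-224,P[:,1]+556)<200)]
        if len(q):
            r=(q[:,:2]-[224.5,-556])@np.array([.374,-.927]);w=(q[:,:2]-[224.5,-556])@np.array([.927,.374])
            print(n,zz-252,'radial',np.percentile(r,[2,98]).round(),'lat',np.percentile(w,[2,98]).round())
```

```text
side 8 radial [48. 59.] lat [-12.   9.]
side 48 radial [27. 76.] lat [-18.  14.]
side 88 radial [-7. 72.] lat [-21.  17.]
side 128 radial [11. 40.] lat [-36.  34.]
side 168 radial [ 6. 45.] lat [-41.  38.]
side 208 radial [11. 43.] lat [-40.  37.]
side 248 radial [11. 43.] lat [-40.  38.]
side 288 radial [13. 45.] lat [-55.  49.]
side 328 radial [-186.   56.] lat [-66.  59.]
side 368 radial [-186.   52.] lat [-65.  59.]
side 408 radial [-195.   16.] lat [-61.  72.]
scene 8 radial [-52.  58.] lat [-12.  10.]
scene 48 radial [-30.  75.] lat [-17.  11.]
scene 88 radial [13. 71.] lat [-19.  17.]
scene 128 radial [ 7. 38.] lat [-37.  33.]
scene 168 radial [ 2. 44.] lat [-42.  36.]
scene 208 radial [ 3. 42.] lat [-41.  35.]
scene 248 radial [ 6. 42.] lat [-40.  37.]
scene 288 radial [ 2. 44.] lat [-41.  36.]
scene 328 radial [-191.   54.] lat [-67.  60.]
scene 368 radial [-188.   52.] lat [-66.  59.]
scene 408 radial [-195.   21.] lat [-61.  72.]
```

Run:
```python
from h import *
for n in('side','scene'):
    P=np.load(n+'.npy')
    q=P[:,:,:];m=(P[...,0]>625)&(P[...,0]<650)&(P[...,1]>150)&(P[...,1]<470)&(P[...,2]>380)
    z=P[...,2][m];print(n,m.sum(),np.sort(z)[:8].round())
    m=(P[...,0]>625)&(P[...,0]<650)&(P[...,1]>-450)&(P[...,1]<-150)&(P[...,2]>380)
    z=P[...,2][m];print(n,m.sum(),np.sort(z)[:8].round())
    # back cabinets
    m=(P[...,0]>450)&(P[...,0]<640)&(P[...,1]>380)&(P[...,2]>405)&(P[...,2]<600)
    print('back y',np.percentile(P[...,1][m],[1,10,50]).round(),np.sort(P[...,2][m])[:3],P[...,0][m].min())
    A=P.reshape(-1,3);A=A[~np.isnan(A[:,0])];A=A[np.hypot(A[:,0]-224,A[:,1]+556)<120]
    d=A[:,:2]-[224.5,-556];r=d@np.array([.294,-.956]);w=d@np.array([.956,.294])
    for zz in range(270,420,10):
        b=abs(A[:,2]-252-zz)<5
        if b.sum()>5:print(zz,'r',r[b].max().round(),'lat',w[b].min().round(),w[b].max().round())
```

```text
side 799 [442. 442. 443. 443. 444. 444. 445. 447.]
side 3252 [442. 442. 442. 442. 442. 442. 443. 443.]
back y [430. 541. 549.] [405.50352725 407.21175492 408.0025598 ] 450.02634591975266
270 r 45.0 lat -41.0 40.0
280 r 45.0 lat -41.0 40.0
290 r 48.0 lat -44.0 42.0
300 r 46.0 lat -64.0 63.0
310 r 45.0 lat -64.0 66.0
320 r 52.0 lat -65.0 66.0
330 r 54.0 lat -65.0 66.0
340 r 54.0 lat -65.0 66.0
350 r 53.0 lat -67.0 66.0
360 r 52.0 lat -67.0 66.0
370 r 47.0 lat -67.0 66.0
380 r 41.0 lat -65.0 66.0
390 r 27.0 lat -65.0 63.0
scene 1111 [444. 447. 448. 448. 448. 448. 449. 449.]
scene 3584 [441. 443. 444. 444. 445. 446. 447. 447.]
back y [418. 539. 550.] [410.92920557 411.81569334 412.36876636] 450.12272349423677
270 r 44.0 lat -41.0 39.0
280 r 43.0 lat -41.0 38.0
290 r 46.0 lat -44.0 39.0
300 r 46.0 lat -44.0 45.0
310 r 40.0 lat -66.0 63.0
320 r 46.0 lat -67.0 62.0
330 r 52.0 lat -67.0 62.0
340 r 54.0 lat -67.0 65.0
350 r 55.0 lat -67.0 63.0
360 r 53.0 lat -67.0 66.0
370 r 48.0 lat -67.0 66.0
380 r 44.0 lat -67.0 66.0
390 r 35.0 lat -64.0 64.0
400 r 6.0 lat -63.0 64.0
```

Run:
```python
from h import *
to([530.3,344.8,92.5],35.4)
for n in('side','scene'):
    P=np.load(n+'.npy')
    A=P.reshape(-1,3);A=A[~np.isnan(A[:,0])];A=A[np.hypot(A[:,0]-224,A[:,1]+556)<120]
    d=A[:,:2]-[224.5,-556];r=d@np.array([.294,-.956]);w=d@np.array([.956,.294])
    for ww in (-65,-60,-55,-45,45,55,60,65):
        b=(abs(A[:,2]-252-345)<25)&(abs(w-ww)<2.5)
        if b.sum()>1:print(n,ww,r[b].max().round(),end=' ')
```

```text
row [ 7.36 -2.38 21.58] turn 0.081 t 7.35 pos [489.5 279.4 308.4] [-1.8e+02  1.0e-01  4.0e+01] F [ 0.1 -0.5 -0.1] gap 85.1
side -65 52.0 side -60 54.0 side -55 54.0 side -45 53.0 side 45 52.0 side 55 54.0 side 60 53.0 side 65 53.0 scene -65 51.0 scene -60 55.0 scene -55 53.0 scene -45 51.0 scene 45 51.0 scene 55 53.0 scene 60 53.0 scene 65 50.0
```

The wrist's upper cylinder reaches about 80 mm in +x, so the cabinet limits the TCP to x ≈ 551. One full draw with a vertical tool won't fit. I'll grip close to the mouth and draw in short strokes.

```bash
python3 -m crank '[[4,-1.5,0,0.04,8.5],[7.4,-2.4,3,0.081,8.5],[7.4,-2.4,6,0.081,8.5],[7.4,-2.4,10,0.081,8.5],[7.4,-2.4,14,0.081,8.5],[7.4,-2.4,18,0.081,8.5],[7.4,-2.4,20,0.081,8.5],[7.4,-2.4,21.6,0.081,8.5],[7.4,-2.4,21.6,0.081,8.5]]'
python3 - <<'E'
from h import *
to([530.3,344.8,92.5],35.4)
E
```

```text
time: 8.25
tool_pos: [529.5, 345.0, 90.7]
tcp_rot: [-180.0, 0.2, 35.4]
ft_force: [-0.3, -0.5, -0.1]
finger_gap: 84.8
grip_force: 0.0
row [ 0.05  0.06 -0.18] turn -0.001 t 8.25 pos [529.5 345.   90.7] [-180.     0.2   35.4] F [-0.3 -0.5 -0.1] gap 84.8
```

```bash
python3 -m crank '[[0,0,-0.1,0,3],[0,0,-0.1,0,3],[0,0,-0.1,0,3],[0,0,-0.1,0,3],[0,0,-0.1,0,3],[0,0,-0.1,0,3]]' 60
python3 -m crank '[[0.45,0,-0.21,0,3],[0.9,0,-0.42,0,3],[1.35,0,-0.63,0,3],[1.8,0,-0.84,0,3],[2.2,0,-1.03,0,3],[2.4,0,-1.12,0,3],[2.4,0,-1.12,0,3]]'
```

```text
time: 8.85
tool_pos: [532.1, 347.3, 97.2]
tcp_rot: [179.9, -0.2, 35.4]
ft_force: [-0.8, -2.0, 6.2]
finger_gap: 50.7
grip_force: 61.9
time: 9.55
tool_pos: [546.9, 358.5, 105.8]
tcp_rot: [-180.0, 0.5, 35.4]
ft_force: [-20.0, -14.3, 11.9]
finger_gap: 50.6
grip_force: 62.7
```

```bash
cat >> h.py <<'E'
d0=np.array([.739,.525,.423]);mouth0=np.array([512.6,332.2,78.9])
def extent(n='side',save='tmp'):
    s=sense();p,P=shot(n,save);q=P.reshape(-1,3)
    rel=q-mouth0;t=rel@d0;r=np.linalg.norm(rel-t[:,None]*d0,axis=1)
    b=(r<40)&(t>60)&(t<330);tt=np.sort(t[b]);print(n,'bar top end t',tt[-6:].round(),'n',b.sum())
E
python3 - <<'E'
from h import *
for n in('side','scene'):
    q=np.load(n+'.npy').reshape(-1,3);rel=q-mouth0;t=rel@d0;r=np.linalg.norm(rel-t[:,None]*d0,axis=1);b=(r<40)&(t>60)&(t<330);print('start',n,np.sort(t[b])[-6:].round(),b.sum())
    extent(n,'tmp_'+n)
s=sense();print(s['tool_pos'],s['ft_force'],s['wrist_torque'],s['grip_force'],s['joint_pos'].round(1))
E
```

```text
start side [168. 169. 170. 170. 174. 177.] 333
side bar top end t [187. 188. 190. 190. 193. 193.] n 288
start scene [172. 172. 173. 173. 174. 176.] 257
scene bar top end t [192. 192. 192. 193. 194. 194.] n 209
[546.90053199 358.46575908 105.81354668] [-18.68135925 -14.4543831   11.83171467] [-2.11107616  2.98920594  0.02825985] 62.67408728599548 [28.8 22.3 83.7 -0.1 74.6 83.4]
```

View pics/tmp_side.png

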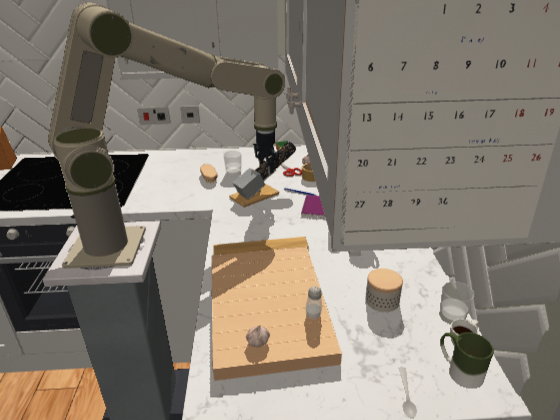

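The bar has come out 20 mm, and in the side picture the wrist, at about (268,85), is still clear of the cabinet edge at (290,100). Friction is high, which favours the ratchet. Next: release, step back and regrip.

```bash
python3 -m crank '[[0,0,0,0,8.5],[0,0,0,0,8.5],[0,0,0,0,8.5],[0,0,-0.2,0,8.5]]'
python3 - <<'E'
from h import *
extent('side');extent('scene');to([530.3,344.8,93.5],35.4)
E
```

```text
time: 10.05
tool_pos: [550.4, 360.9, 107.9]
tcp_rot: [180.0, -0.0, 35.4]
ft_force: [0.2, -0.1, 0.1]
finger_gap: 84.9
grip_force: 0.0
side bar top end t [188. 189. 190. 191. 191. 193.] n 254
scene bar top end t [192. 193. 193. 194. 198. 200.] n 191
row [-2.59  0.14  1.47] turn -0.0 t 10.15 pos [550.6 360.9 108.2] [ 1.80e+02 -1.00e-01  3.54e+01] F [0.1 0.3 0.2] gap 84.8
```

```bash
python3 -m crank '[[-1.3,0.1,0.7,0,8.5],[-2.6,0.1,1.3,0,8.5],[-2.6,0.1,1.3,0,8.5],[-2.6,0.1,1.3,0,3],[-2.6,0.1,1.3,0,3],[-2.6,0.1,1.3,0,3],[-2.6,0.1,1.3,0,3],[-2.6,0.1,1.3,0,3],[-2.6,0.1,1.3,0,3]]' 60
python3 -m crank '[[0.45,0,-0.25,0,3],[0.9,0,-0.5,0,3],[1.35,0,-0.73,0,3],[1.8,0,-0.95,0,3],[2.2,0,-1.15,0,3],[2.7,0,-1.38,0,3],[2.7,0,-1.38,0,3]]'
python3 - <<'E'
from h import *
extent('side');extent('scene');to([530.3,344.8,93.5],35.4)
E
```

```text
time: 11.05
tool_pos: [530.3, 345.3, 95.7]
tcp_rot: [180.0, -0.1, 35.4]
ft_force: [-1.4, -0.4, 4.8]
finger_gap: 50.1
grip_force: 62.4
time: 11.75
tool_pos: [550.8, 359.9, 107.5]
tcp_rot: [-180.0, 0.2, 35.4]
ft_force: [-4.6, -2.6, 0.6]
finger_gap: 50.4
grip_force: 62.4
side bar top end t [215. 217. 217. 217. 219. 219.] n 361
scene bar top end t [220. 221. 221. 221. 223. 224.] n 266
row [-2.54  0.05  1.41] turn -0.0 t 11.85 pos [550.7 359.9 107.5] [-180.     0.2   35.4] F [-4.4 -2.9 -0.2] gap 50.5
```

```bash
python3 -m crank '[[0,0,0,0,8.5],[0,0,0,0,8.5],[0,0,0,0,8.5],[-1.3,0,0.7,0,8.5],[-2.6,0,1.3,0,8.5],[-2.6,0,1.3,0,8.5],[-2.6,0,1.3,0,3],[-2.6,0,1.3,0,3],[-2.6,0,1.3,0,3],[-2.6,0,1.3,0,3],[-2.6,0,1.3,0,3],[-2.6,0,1.3,0,3]]' 60
python3 - <<'E'
from h import *
extent('side');extent('scene');to([530.3,344.8,93.5],35.4)
E
```

```text
time: 13.05
tool_pos: [531.0, 345.7, 95.9]
tcp_rot: [180.0, -0.1, 35.4]
ft_force: [1.7, 1.0, 2.6]
finger_gap: 50.6
grip_force: 63.0
side bar top end t [218. 218. 218. 219. 219. 221.] n 419
scene bar top end t [222. 224. 225. 225. 226. 228.] n 305
row [-0.09  0.04  0.23] turn -0.0 t 13.15 pos [530.8 345.6  95.8] [ 1.80e+02 -1.00e-01  3.54e+01] F [1.6 0.8 3.1] gap 50.3
```

```bash
python3 -m crank '[[0.45,0,-0.25,0,3],[0.9,0,-0.5,0,3],[1.35,0,-0.73,0,3],[1.8,0,-0.95,0,3],[2.2,0,-1.15,0,3],[2.5,0,-1.28,0,3],[2.5,0,-1.28,0,3]]'
python3 -m crank '[[0,0,0,0,8.5],[0,0,0,0,8.5],[0,0,0,0,8.5],[-1.3,0,0.7,0,8.5],[-2.5,0,1.2,0,8.5],[-2.5,0,1.2,0,8.5]]'
python3 - <<'E'
from h import *
extent('side','s5');extent('scene','c5');to([530.3,344.8,93.5],35.4)
E
```

```text
time: 13.85
tool_pos: [550.2, 359.6, 106.9]
tcp_rot: [-180.0, 0.1, 35.4]
ft_force: [-0.4, 0.6, -5.9]
finger_gap: 50.5
grip_force: 63.3
time: 14.45
tool_pos: [529.2, 344.7, 95.5]
tcp_rot: [-180.0, 0.1, 35.4]
ft_force: [0.6, 0.9, 0.2]
finger_gap: 85.1
grip_force: 0.0
side bar top end t [242. 245. 246. 246. 246. 246.] n 469
scene bar top end t [241. 243. 243. 243. 245. 247.] n 328
row [-0.08  0.04  0.32] turn -0.0 t 14.55 pos [530.7 345.6  96.7] [ 1.80e+02 -1.00e-01  3.54e+01] F [ 0.2  0.2 -0.1] gap 84.9
```

```bash
python3 -m crank '[[0,0,0.1,0,3],[0,0,0.1,0,3],[0,0,0.1,0,3],[0,0,0.1,0,3],[0,0,0.1,0,3],[0,0,0.1,0,3]]' 115
python3 -m crank '[[0.45,0,-0.25,0,3],[0.9,0,-0.5,0,3],[1.35,0,-0.73,0,3],[1.8,0,-0.95,0,3],[2.2,0,-1.15,0,3],[2.5,0,-1.4,0,3],[2.6,0,-1.9,0,3],[2.6,0,-2.4,0,3],[2.6,0,-2.9,0,3],[2.6,0,-3.4,0,3],[2.6,0,-3.4,0,3]]'
python3 - <<'E'
from h import *
extent('side','s6');extent('scene','c6');to([530.3,344.8,93.5],35.4);print(sense()['wrist_torque'])
a=cv2.imread('pics/s6.png')[110:220,210:350];cv2.imwrite('pics/s6c.png',cv2.resize(a,None,fx=5,fy=5,interpolation=cv2.INTER_CUBIC))
E
```

```text
time: 15.15
tool_pos: [530.8, 345.7, 95.7]
tcp_rot: [180.0, -0.1, 35.4]
ft_force: [-0.7, 0.7, 3.9]
finger_gap: 49.4
grip_force: 118.0
time: 16.25
tool_pos: [552.1, 360.7, 130.6]
tcp_rot: [180.0, -0.1, 35.4]
ft_force: [0.4, 0.3, -4.9]
finger_gap: 49.6
grip_force: 119.3
side bar top end t [253. 256. 257. 260. 261. 267.] n 385
scene bar top end t [236. 238. 240. 242. 242. 254.] n 203
row [-2.65  0.04  3.59] turn -0.0 t 16.35 pos [551.6 360.5 129.5] [180.   -0.   35.4] F [ 0.  -0.3 -2.7] gap 49.2
[-0.20867546  0.31170865  0.03745363]
```

View pics/s6c.png

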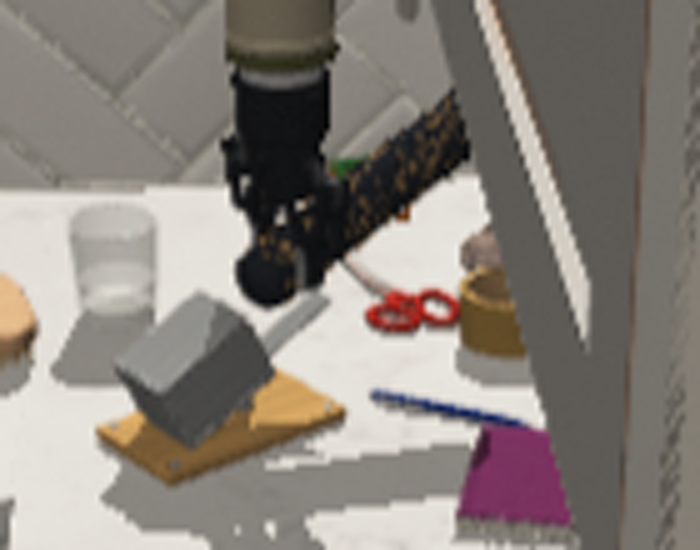

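The grater is fully out at about (350,220) in the crop and still sloping. The holder is empty and its tongue is clear. Next I'll move over the free worktop beside the strip and turn the bar along the join.

Run:
```python
from h import *
to([421,85,190],4.6)
```

```text
row [-26.6   14.89  -6.07] turn 0.538 t 16.35 pos [551.6 360.5 129.5] [180.   -0.   35.4] F [ 0.  -0.3 -2.7] gap 49.2
```

```bash
python3 -m crank '[[0,0,-4,0,3],[-1,0,-7,0,3],[-4,1,-8,0,3],[-8,3,-8,0,3],[-12,6,-8,0.1,3],[-16,9,-8,0.2,3],[-20,11.5,-7,0.3,3],[-24,13.5,-6.5,0.4,3],[-26.6,14.9,-6.1,0.5,3],[-26.6,14.9,-6.1,0.538,3],[-26.6,14.9,-6.1,0.538,3]]'
python3 - <<'E'
from h import *
to([421,85,45],4.6)
P=np.concatenate([shot(n,n+'7')[1].reshape(-1,3) for n in('side','scene')])
x=(P[:,:2]-[421,85])@np.array([.9968,.08]);w=(P[:,:2]-[421,85])@np.array([-.08,.9968])
for a in range(40,300,20):
    b=(abs(x-a)<10)&(abs(w)<35)&(P[:,2]>60)&(P[:,2]<320)
    if b.sum():print(a,b.sum(),np.percentile(P[b,2],[5,95]).round(),w[b].mean().round())
E
```

```text
time: 17.45
tool_pos: [420.7, 84.1, 190.0]
tcp_rot: [-180.0, -0.0, 4.4]
ft_force: [-0.1, 0.4, -4.0]
finger_gap: 49.3
grip_force: 120.2
row [ 0.04 -0.08 14.5 ] turn -0.003 t 17.45 pos [420.7  84.1 190. ] [-180.    -0.     4.4] F [-0.1  0.4 -4. ] gap 49.3
40 188 [186. 306.] -19.0
60 173 [191. 239.] -19.0
80 168 [200. 246.] -18.0
100 172 [205. 253.] -18.0
120 177 [212. 262.] -18.0
140 173 [220. 268.] -18.0
160 171 [229. 276.] -18.0
180 173 [235. 283.] -18.0
200 137 [239. 284.] -17.0
220 4 [244. 263.] -11.0
```

```bash
python3 -m crank '[[0,0,4,0,3],[0,0,8,0,3],[0,0,12,0,3],[0,0,13.8,0,3],[0,0,13.8,0,3]]'
python3 -m crank '[[0,0,0.2,0,3],[0,0,0.4,0,3],[0,0,0.7,0,3],[0,0,1,0,3],[0,0,1.3,0,3],[0,0,1.6,0,3],[0,0,1.8,0,3],[0,0,1.9,0,3],[0,0,1.9,0,3]]' 20
python3 - <<'E'
from h import *
to([421,85,30],4.6)
P=np.concatenate([shot(n,n+'8')[1].reshape(-1,3) for n in('side','scene')])
x=(P[:,:2]-[421,85])@np.array([.9968,.08]);w=(P[:,:2]-[421,85])@np.array([-.08,.9968])
for a in range(40,300,20):
    b=(abs(x-a)<10)&(abs(w)<35)&(P[:,2]>15)&(P[:,2]<320)
    if b.sum():print(a,b.sum(),np.percentile(P[b,2],[5,95]).round(),w[b].mean().round())
E
```

```text
time: 18.05
tool_pos: [418.1, 85.3, 48.8]
tcp_rot: [-180.0, 0.4, 4.7]
ft_force: [-0.7, 0.3, -2.9]
finger_gap: 49.4
grip_force: 120.4
time: 18.95
tool_pos: [424.7, 85.4, 35.9]
tcp_rot: [-180.0, -0.4, 4.6]
ft_force: [3.4, 3.2, 9.3]
finger_gap: 49.3
grip_force: 121.3
row [-0.37  0.02  0.59] turn -0.001 t 18.95 pos [424.7  85.4  35.9] [-180.    -0.4    4.6] F [3.4 3.2 9.3] gap 49.3
40 373 [ 34. 305.] -19.0
60 146 [30. 75.] -17.0
80 151 [35. 79.] -17.0
100 153 [40. 84.] -18.0
120 144 [44. 90.] -18.0
140 150 [49. 94.] -18.0
160 145 [53. 99.] -18.0
180 147 [ 57. 102.] -17.0
200 147 [ 62. 108.] -18.0
220 59 [ 70. 102.] -16.0
260 1 [17. 17.] 34.0
```

```bash
python3 -m crank '[[0,0,0.1,0,4.8],[0,0,0.2,0,4.8],[0,0,0.3,0,4.8],[0,0,0.4,0,4.8],[0,0,0.5,0,4.8],[0,0,0.5,0,4.8]]' 20
python3 - <<'E'
from h import *
to([421,85,30],4.6)
P=np.concatenate([shot(n,n+'8')[1].reshape(-1,3) for n in('side','scene')])
x=(P[:,:2]-[421,85])@np.array([.9968,.08]);w=(P[:,:2]-[421,85])@np.array([-.08,.9968])
for a in range(60,300,40):
    b=(abs(x-a)<10)&(abs(w)<35)&(P[:,2]>15)&(P[:,2]<320)
    if b.sum():print(a,b.sum(),np.percentile(P[b,2],[5,95]).round(),w[b].mean().round())
E
```

```text
time: 19.65
tool_pos: [426.7, 85.5, 32.8]
tcp_rot: [-180.0, -0.6, 4.6]
ft_force: [4.0, 1.1, 21.9]
finger_gap: 49.6
grip_force: 122.8
row [-0.57  0.    0.27] turn -0.001 t 19.65 pos [426.7  85.5  32.8] [-180.    -0.6    4.6] F [ 4.   1.1 21.9] gap 49.6
60 145 [22. 65.] -17.0
100 147 [30. 73.] -17.0
140 145 [36. 78.] -17.0
180 144 [44. 86.] -18.0
220 94 [47. 88.] -16.0
```

```bash
python3 -m crank '[[0,0,0,0,5.0],[0,0,0,0,5.05],[0,0,0,0,5.1],[0,0,0,0,5.15],[0,0,0,0,5.2],[0,0,0,0,5.3],[0,0,0,0,5.3]]'
python3 - <<'E'
from h import *
to([421,85,30],4.6)
P=np.concatenate([shot(n,n+'8')[1].reshape(-1,3) for n in('side','scene')])
x=(P[:,:2]-[421,85])@np.array([.9968,.08]);w=(P[:,:2]-[421,85])@np.array([-.08,.9968])
for a in range(60,300,40):
    b=(abs(x-a)<10)&(abs(w)<35)&(P[:,2]>15)&(P[:,2]<320)
    if b.sum():print(a,b.sum(),np.percentile(P[b,2],[5,95]).round(),w[b].mean().round())
E
```

```text
time: 20.45
tool_pos: [420.9, 84.9, 28.0]
tcp_rot: [-180.0, 0.0, 4.6]
ft_force: [-0.1, 0.4, -0.5]
finger_gap: 53.3
grip_force: 0.0
row [ 0.02 -0.01 -0.2 ] turn -0.0 t 20.45 pos [420.9  84.9  28. ] [-180.     0.     4.6] F [-0.1  0.4 -0.5] gap 53.3
60 128 [18. 53.] -18.0
100 131 [19. 52.] -18.0
140 123 [19. 53.] -17.0
180 124 [19. 53.] -17.0
220 61 [20. 48.] -16.0
260 2 [16. 19.] 33.0
```

```bash
python3 -m crank '[[0,0,-0.2,0,6],[0,0,-0.2,0,6.2],[3,0,-0.2,0,6.2],[6,0,-0.2,0,6.2],[8.7,0,-0.2,0,6.2],[8.7,0,-0.2,0,6.2]]'
python3 - <<'E'
from h import *
P=np.concatenate([shot(n,n+'9')[1].reshape(-1,3) for n in('side','scene')])
x=(P[:,:2]-[421,85])@np.array([.9968,.08]);w=(P[:,:2]-[421,85])@np.array([-.08,.9968])
b=(P[:,2]>25)&(P[:,2]<60)&(abs(w)<32)
xs=np.sort(x[b]);print(xs[:8].round(),xs[-8:].round())
to([421+.9968*87,85+7,30],4.6)
E
```

```text
time: 21.15
tool_pos: [511.1, 91.9, 30.9]
tcp_rot: [180.0, -0.2, 4.6]
ft_force: [-0.1, -0.6, 0.7]
finger_gap: 62.1
grip_force: 0.0
[-45. -45. -44. -44. -44. -44. -43. -43.] [221. 221. 221. 221. 223. 224. 224. 224.]
row [ 0.01 -0.02 -0.02] turn -0.001 t 21.25 pos [507.6  91.8  29.8] [1.8e+02 1.0e-01 4.6e+00] F [-1.5 -0.1 -0.4] gap 61.9
```

```bash
python3 -m crank '[[0,0,0,0,3],[0,0,0,0,3],[0,0,0,0,3],[0,0,0,0,3],[0,0,0,0,3],[0,0,-2,0,3],[0,0,-5,0,3],[0,0,-9,0,3],[0,0,-13,0,3],[0,0,-14,0,3],[0,0,-14,0,3]]' 90
python3 - <<'E'
from h import *
to([508,-114.5,170],4.6)
E
```

```text
time: 22.35
tool_pos: [508.6, 92.0, 171.3]
tcp_rot: [-180.0, -0.2, 4.6]
ft_force: [-0.1, 0.0, -4.0]
finger_gap: 49.8
grip_force: 94.5
row [-1.71 20.58  0.13] turn -0.0 t 22.35 pos [508.6  92.  171.3] [-180.    -0.2    4.6] F [-0.1  0.  -4. ] gap 49.8
```

```bash
python3 -m crank '[[0,2.5,0,0,3],[-0.5,6,0,0,3],[-1,10,0,0,3],[-1.5,14,0,0,3],[-1.7,17.5,0,0,3],[-1.7,20,0,0,3],[-1.7,20.6,0,0,3],[-1.7,20.6,0,0,3],[-1.7,20.6,0,0,3],[-1.7,20.6,0,0,3]]'
python3 - <<'E'
from h import *
to([508,-114.5,170],4.6)
P=np.concatenate([shot(n,n+'F')[1].reshape(-1,3) for n in('side','scene')])
x=(P[:,:2]-[508,-114.5])@np.array([.9968,.08]);w=(P[:,:2]-[508,-114.5])@np.array([-.08,.9968])
for a in (-110,-80,80,110):
    b=(abs(x-a)<10)&(abs(w)<35)&(P[:,2]>110)&(P[:,2]<220)
    print(a,b.sum(),np.percentile(P[b,2],[5,95]).round(),w[b].mean().round())
b=(P[:,2]>130)&(P[:,2]<200)&(abs(w)<30);print(np.sort(x[b])[[5,-6]])
a=cv2.imread('pics/sideF.png')[150:330,190:370];cv2.imwrite('pics/fin.png',cv2.resize(a,None,fx=3.3,fy=3.3,interpolation=cv2.INTER_CUBIC))
E
```

```text
time: 23.35
tool_pos: [506.8, -113.6, 169.2]
tcp_rot: [-179.9, 0.1, 4.6]
ft_force: [0.2, -0.3, -3.8]
finger_gap: 49.8
grip_force: 94.7
row [ 0.11  0.1  -0.08] turn 0.001 t 23.35 pos [ 506.8 -113.6  169.2] [-1.799e+02  1.000e-01  4.600e+00] F [ 0.2 -0.3 -3.8] gap 49.8
-110 204 [148. 191.] -16.0
-80 193 [150. 191.] -16.0
80 191 [150. 191.] -17.0
110 183 [151. 192.] -16.0
[-131.42577994  136.54261458]
```

View pics/fin.png

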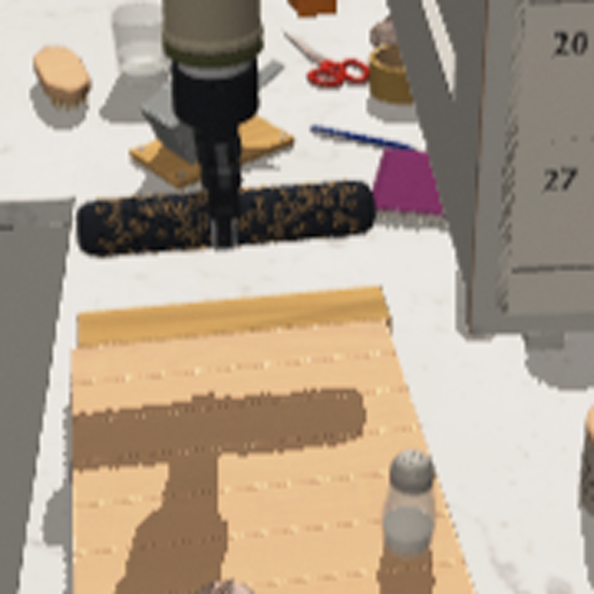

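The grater is held level along the join, with its ends at about crop (80,225) and (375,205). The strip is flush against the board at (75-390, 320-345), and the shaker and garlic are untouched. Handing in.

```bash
python3 -c "
from bench import hand_in
print(hand_in())"
```

```text
the job is handed in; nothing more can be done
None
```

I handed the job in at about 23 s. By the final pictures the strip is flush against the board, and the grater is held level over the middle of the join, about 10 cm above the wood. I saw nothing else disturbed, but the spice jar was out of view after the first wrist picture and the hand-in returned no verdict.

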